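# Clamp the hub and press its grease cap home

## Task

Push the black pad of the forked hold-down clamp down until it snaps over and stays down by itself on the hub's flange. Then take the larger grease cap, set it squarely over the hub's nose and press it down past the click, and go on pressing until its rim has squeezed the rubber ring right down and sits fully home on the metal collar. Finish while still holding the cap pressed fully home (do not let go), with the clamp still down and the other things on the bench left where they were.

Things in the scene. Friction and masses are not known exactly. Their poses are not given: they have to be found in the camera images.
- hub: Fixed: grey plate (200 x 130 x 12 mm) on the bench with a dark round hub. Origin on the bench surface under the middle of the hub's nose; z up; the clamp's handle points along -x of this frame, roughly to the robot (yaw within 0.5 rad). Flange 100 mm across, top at 36 mm height; on it a steel collar 57 mm across, top at 40 mm; out of it stands the nose.
- nose_top (a point): Middle of the top of the nose, 75 mm above the bench. The nose is an upright steel stud 39 mm across, tapered over its last 5 mm to 29 mm. Four sprung catch balls stand 3.5 mm out of its side, their centres at 51 mm height: the cap's inner lip must be forced over them.
- seal (a joint): Travel (m) of the black rubber ring (64 mm across) round the foot of the nose: 0 = free, top at 45 mm height; 0.005 = squeezed right down, its top level with the collar at 40 mm. It springs back with about 2.5 N per mm, 13 N right down.
- clamp (a joint): Angle (rad) of the forked steel hold-down clamp: 0 = up, 0.4 = down, arms flat over the flange. Its over-centre spring pushes it up until about 0.30 and pulls it down beyond; pushing at the pad takes about 10 N at first, easing to nothing at 0.30. Down, its two arms' tops are at 46 mm height, 37 to 46 mm to either side of the nose's axis.
- clamp_pad (a point): Middle of the top face of the black pad (34 mm along the handle, 30 mm across, 12 mm thick) at the end of the clamp's handle. It moves on an arc of 189 mm radius about the hinge: up it is about 121 mm above the bench, down 48 mm.
- clamp_hinge (a point): On the clamp's hinge axis (which lies along y of the hub frame), 68 mm along +x of the hub frame from the nose's axis, 42 mm above the bench.
- cap: The larger of two loose grease caps: round bright metal cup, mouth down on the bench, 52 mm outside diameter, 41 mm high, about 80 g. Origin in the middle of its rim (underside), z up through its closed top. Inside: a lip 3 mm high of 42 mm bore at the rim, 47 mm bore above it, 37 mm deep.
- cap_top (a point): Middle of the cap's closed top, 41 mm above its rim. Lowered over the nose, the rim meets the catch balls at 55 mm height; pressing takes up to about 6 to 10 N at 51 mm, then the force drops sharply (the click) and the balls pull it to 44 mm; below 45 mm the rubber ring resists, up to 13 N; fully home the rim is at 40 mm. Let go, it stays on but the ring lifts it about 4 mm.
- small_cap: Bystander: a smaller metal cap, 38 mm across, 25 mm high, for another hub. Origin in the middle of its underside. It may stand where the larger one stands in another run.
- bearing: Bystander: bearing ring, 62 mm across, 18 mm high, origin in the middle of its underside.
- jar: Bystander: jar, 70 mm across, 90 mm high, origin in the middle of its underside.
- carton: Bystander: small cardboard box, 100 x 130 x 70 mm, origin in the middle of its underside.
- spanner: Bystander: spanner lying flat, 190 mm long along its x.
- brush: Bystander: brush lying flat, about 200 mm long along its x.
- pulley: Bystander: dark stepped pulley, 84 mm across, 45 mm high, origin in the middle of its underside.

How it is judged:
By the outcome, as a careful person would: the job done as asked, in the order asked, and still so for the second after the job is handed in, while the arm keeps its last pose, push and grip.
It also fails if it takes over 56 s, if anything falls off the work surface, if the arm or the gripper's body presses on something with over 40 N, if the wrist force passes 120 N, or if a joint passes its speed limit or range.

## Robot

A 6-joint arm with a two-finger parallel gripper is mounted at the origin on the work surface. World frame = base frame: x ahead of the robot, y to its left, z up, the work surface at z = 0. Lengths are in mm, angles in degrees, forces in N, time in s.
With the tool pointing down it reaches from about 325 to 775 mm from the base axis. Payload 5.5 kg.
Tool frame: the origin (TCP) lies midway between the tips of the shut fingers; the grasp point (between the pads) lies 19 mm behind it; z points along the fingers, y is the direction in which the jaws open and shut (so a half turn about z gives the same grasp; the last joint's range is limited). The gripper opens to 85 mm and grips with 20 to 120 N. Pads are 22 mm wide; open, the fingers measure 114 mm over their backs; the gripper's body (76 mm by 85 mm) begins 54 mm behind the grasp point. The pads swing forward as they close: fully open they stand 13 mm farther back than shut.
Start: joints at [-3.249, 5.22, 70.514, -0, 104.267, -3.249], TCP at [600.014, -0.003, 231.275] pointing down, gripper open.
Joint ranges: [-164.24, 164.24], [-49.07, 125.15], [9.68, 141.18], [-86.29, 266.29], [3.28, 154.24], [-151.56, 151.56]. Speed limits (degrees/s): [147.25, 147.25, 172.46, 180, 180, 180].

## Interface

Orientations are given as [roll, pitch, yaw] about the fixed x, y, z axes, in that order (R = Rz(yaw) Ry(pitch) Rx(roll)).
In Python, from rig import * gives the robot as it stands. The module is installed in compiled form; this text tells all that it offers.
- The arm moves only by the tool send_rows, never from a script. Its argument "deltas" is a list of rows, each an object with "offset": the shift along the tool's x, y, z in mm, a list of three; "twist": the turn, a rotation vector about the tool's x, y, z in degrees, a list of three. A call has 1 to 20 rows; each row shifts and turns the pose as measured when the row begins, along the tool's axes as they then stand; what a row does not reach is not made up. A row lasts 1/12 s, in which the tool goes at most 41.7 mm and 7.16 degrees, less where a joint would pass 70% of its speed; a pose out of reach is approached as far as the arm can. A call with a gripper value outside its range is refused whole. "grip" is the finger opening in mm, from 0 to 85.4, set as the call begins (left out, the last holds). The fingers move at their own pace and stop on an object; the grip force is fixed at half the most. Time passes only in rows, so rows that do not move let the fingers close. It gives the time, the measured TCP pose, the force and the opening at its end, in the units of the state.
- state(): the state, without advancing time (a new reading comes with each control period).
- snapshot(name): name is "scene" or "side" or "wrist"; returns the picture (420x560x3 uint8, red, green, blue); there is no depth.
- camera_params(name): a dict with "fx", "fy", "cx", "cy" (pixels), "distortion" ([k1, k2, p1, p2, k3] as OpenCV has them; the pictures are not rectified), "pose" (4x4, takes a point from camera to world coordinates). Camera axes: x right, y up, looking along -z (the intrinsics and any distortion apply to the point x, -y, -z); pixel columns grow to the right and rows downward; lengths in mm; the calibration is good to about 2 mm. A picture is of the moment at which its call begins: read the wrist's pose just before it. camera_params takes no time and is no camera call; for the wrist camera it gives the pose at the moment of the call.
- finish_job(): hands the job in, once; it reports no verdict.
The state is a dict: "clock": time; "joints": joint angles; "joint_velocities": joint speeds; "joint_efforts": joint torques, N m; "tcp_pos": TCP position; "orientation": TCP orientation; "wrist_force": force on the tool from outside, world axes, zero at the start; "torque": the same for the moment, N m; "grip_width": finger opening in mm.
Only numpy, scipy, OpenCV 4.12 (cv2) and the standard library are available. Lean on these libraries where they do the work, as an engineer would, in place of code of your own. Each camera call takes 0.05 s, during which the arm holds its last target.

## Working session

There is one attempt and no reset: what is moved stays moved. The work goes in short steps, Python scripts to look and compute and a tool call to move; the robot and the scene stay as the last step left them, time stands still between calls to the robot, and variables do not carry over. Pictures are saved under pics/ and viewed, and the job is handed in when it is done.

Besides the shell and the picture viewer there is one more tool, called after "Request:" as a command line: name --argument value ..., lists and objects as JSON in quotes. send_rows: Moves the arm, as the interface text tells. Its arguments: {"type":"object","properties":{"deltas":{"type":"array"},"grip":{"type":"number"}},"required":["deltas"]}

```bash
mkdir -p pics; ls; python3 - <<'E'
from rig import *
import cv2
s=state();print(s)
for n in ["scene","side","wrist"]:
    p=camera_params(n);print(n,{k:(v.tolist() if hasattr(v,'tolist') else v) for k,v in p.items()})
    cv2.imwrite(f"pics/{n}0.png",cv2.cvtColor(snapshot(n),cv2.COLOR_RGB2BGR))
E
```

```text
pics
{'clock': 0.0, 'joints': array([-3.24861471e+00,  5.26520617e+00,  7.05835366e+01,  1.51595167e-03,
        1.04267434e+02, -3.24750134e+00]), 'joint_velocities': array([ 0.03567575, -0.14288647,  0.03718906,  0.08547312,  0.09013946,
       -0.00548566]), 'joint_efforts': array([ 1.92109423e-03, -4.58737707e+01, -4.18019521e+01,  2.08830479e-04,
        1.19483890e-02, -1.60596358e-05]), 'tcp_pos': array([5.99708166e+02, 2.41238349e-02, 2.30112628e+02]), 'orientation': array([-1.79884093e+02, -8.04892500e-03,  8.99992506e+01]), 'wrist_force': array([ 0.6090372 , -0.24784975, -0.58247103]), 'torque': array([-0.00140019,  0.0082411 , -0.00140258]), 'grip_width': 85.54878640227794}
scene {'fx': 482.1676346890518, 'fy': 482.1676346890518, 'cx': 272.7365450229678, 'cy': 210.2806024622267, 'distortion': [-0.1735659243280299, 0.0, 0.0, 0.0, 0.0], 'pose': [[0.005408012573127852, -0.743769195412738, 0.668414644779045, 1422.2556297641015], [0.9999087977626635, 0.012294178323802451, 0.005590110568431252, -2.774838492745845], [-0.012375360876904926, 0.6683234524797336, 0.743767849069006, 1
[... 250 characters left out ...]
064545, -0.4607499838723414, -21.830197549342575], [-0.6065212433721575, 0.5084804591853851, -0.6112115869033506, -737.0776052359779], [-0.006835921544518904, 0.7653910254111373, 0.6435292133203628, 873.2646454309192], [0.0, 0.0, 0.0, 1.0]]}
wrist {'fx': 335.88257430415644, 'fy': 335.88257430415644, 'cx': 273.27122270725715, 'cy': 211.72678810665892, 'distortion': [-0.07326953179027022, 0.0, 0.0, 0.0, 0.0], 'pose': [[0.999999371594213, -0.0003437640366225662, 0.001067069568805151, 599.7620299746347], [1.3544743965073697e-05, 0.955461631180206, 0.29511535229296054, 74.84370191319138], [-0.0011209940755668492, -0.2951151523875815, 0.9554610354187845, 371.14963731993276], [0.0, 0.0, 0.0, 1.0]]}
```

View pics/scene0.png

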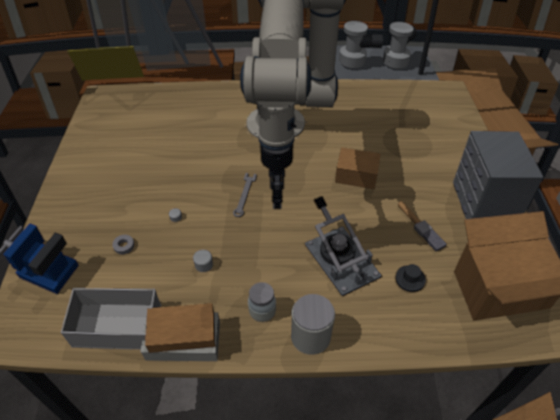

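View pics/side0.png

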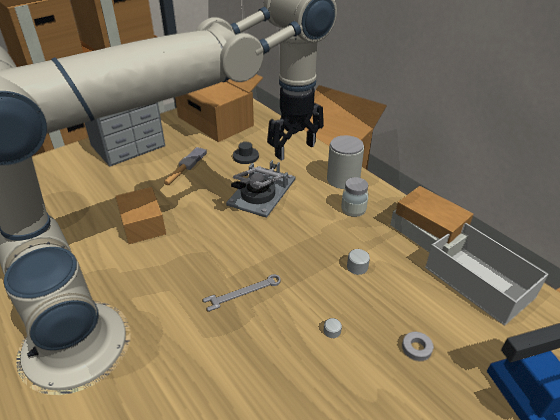

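View pics/wrist0.png

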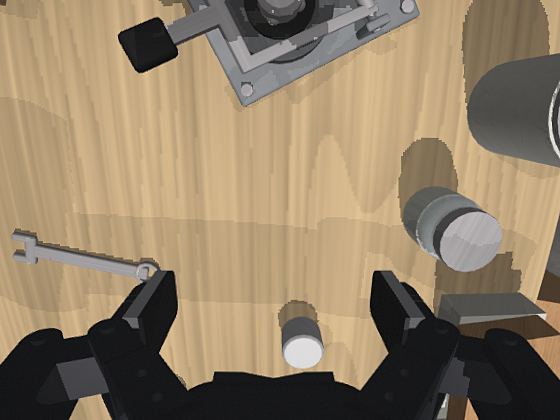

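```bash
cat > h.py <<'E'
import numpy as np, cv2
from rig import *
def ray(p,uv):
    K=np.array([[p['fx'],0,p['cx']],[0,p['fy'],p['cy']],[0,0,1.]])
    q=cv2.undistortPoints(np.array([[uv]],float),K,np.array(p['distortion'],float))[0,0]
    T=np.array(p['pose']);d=T[:3,:3]@np.array([q[0],-q[1],-1.]);return T[:3,3],d/np.linalg.norm(d)
def onz(p,uv,z):
    o,d=ray(p,uv);return o+d*(z-o[2])/d[2]
def proj(p,X):
    K=np.array([[p['fx'],0,p['cx']],[0,p['fy'],p['cy']],[0,0,1.]]);T=np.array(p['pose'])
    c=T[:3,:3].T@(np.array(X,float)-T[:3,3]);c=c*[1,-1,-1]
    return cv2.projectPoints(c[None],np.zeros(3),np.zeros(3),K,np.array(p['distortion'],float))[0].ravel()
def tri(a):
    A=np.zeros((3,3));b=np.zeros(3)
    for p,uv in a:
        o,d=ray(p,uv);M=np.eye(3)-np.outer(d,d);A+=M;b+=M@o
    X=np.linalg.solve(A,b);return X
def snap(n,f):
    p=camera_params(n);im=cv2.cvtColor(snapshot(n),cv2.COLOR_RGB2BGR);cv2.imwrite(f'pics/{f}.png',im);np.save(f'pics/{f}.npy',p,allow_pickle=True);return im,p
def crop(f,x0,y0,x1,y1,s,out):
    im=cv2.imread(f'pics/{f}.png')[y0:y1,x0:x1];cv2.imwrite(f'pics/{out}.png',cv2.resize(im,None,fx=s,fy=s,interpolation=cv2.INTER_NEAREST))
E
python3 - <<'E'
from h import *
P={n:camera_params(n) for n in ["scene","side","wrist"]}
crop('scene0',300,190,390,300,6,'c1'); crop('side0',220,130,310,225,6,'c2')
im=cv2.imread('pics/wrist0.png')
def comps(m,amin):
    n,l,st,c=cv2.connectedComponentsWithStats(m.astype(np.uint8))
    for i in range(1,n):
        if st[i,4]>amin: print(st[i],c[i])
g=im.max(2);sat=im.max(2).astype(int)-im.min(2)
print('white');comps((g>190)&(sat<30),100)
print('dark');comps(g<45,300)
for z in (41,25): print('wrist cap',onz(P['wrist'],(303,351),z))
for z in (41,25): print('scene cap',onz(P['scene'],(203,257),z),onz(P['scene'],(175,213),z))
for z in (41,25): print('side cap',onz(P['side'],(358,256),z),onz(P['side'],(332,323),z))
print('pad',onz(P['wrist'],(145,40),121),onz(P['scene'],(320,202),121))
E
```

```text
white
[549  99  11  59 148] [552.16891892 130.40540541]
[285 338  37  31 899] [302.85761958 352.96774194]
dark
[ 244    0   72   40 1363] [278.63536317  20.78429934]
[ 118   18   60   55 2066] [147.68054211  44.58615682]
[    0   271   560   149 38267] [281.18789035 372.5685055 ]
wrist cap [ 635.12381371 -201.92587398   41.        ]
wrist cap [ 636.83656599 -215.33312804   25.        ]
scene cap [ 641.34341712 -201.91783881   41.        ] [ 479.15581323 -300.21262067   41.        ]
scene cap [ 629.51301647 -204.93474832   25.        ] [ 464.86835748 -304.71864334   25.        ]
side cap [ 629.49767776 -208.82688726   41.        ] [ 446.89610858 -315.33700704   41.        ]
side cap [ 642.01923092 -198.67144988   25.        ] [ 455.90720972 -307.22918988   25.        ]
pad [510.68132259 122.02501202 121.        ] [516.38912351 120.73220046 121.        ]
```

View pics/c1.png

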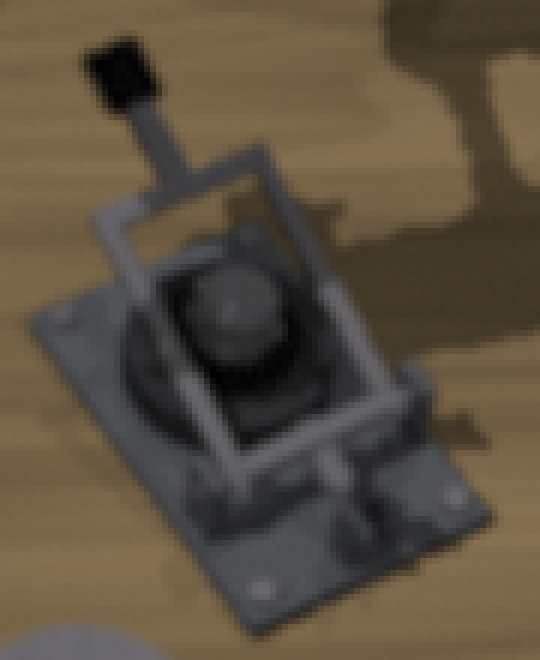

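View pics/c2.png

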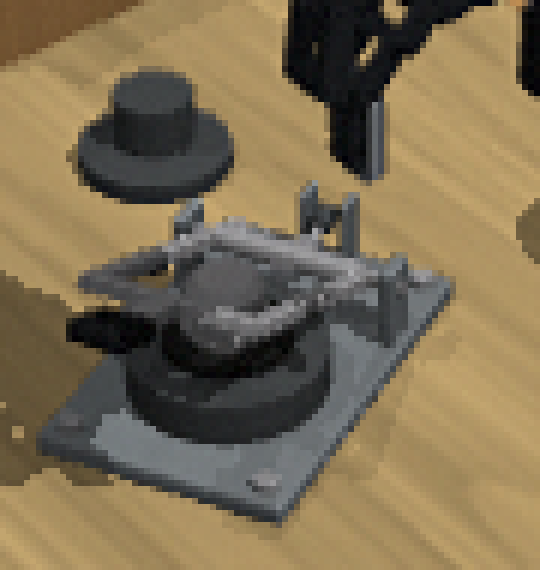

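Request:
send_rows --deltas '[{"offset": [37, 0, 0], "twist": [0, 0, 0]}, {"offset": [37, 0, 0], "twist": [0, 0, 0]}, {"offset": [36, 0, 0], "twist": [0, 0, 0]}, {"offset": [0, 0, 0], "twist": [0, 0, 0]}]' --grip 0

```text
clock: 0.48
tcp_pos: [599.8, 110.8, 227.8]
orientation: [-179.7, 0.0, 89.6]
wrist_force: [-0.4, -0.8, 0.2]
grip_width: 38.7
```

```bash
python3 - <<'E'
from h import *
s=state();print(s['clock'],s['tcp_pos'],s['orientation'],s['grip_width'])
snap('wrist','w1')
E
```

```text
0.4833 [599.76546669 110.75364991 227.83018382] [-1.79715373e+02  3.21944377e-02  8.95849644e+01] 38.712906480084335
```

View pics/w1.png

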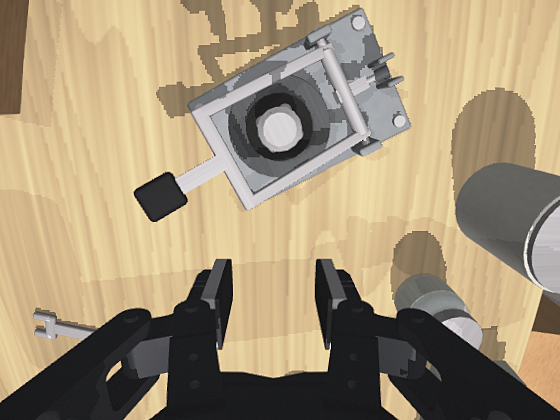

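```bash
python3 - <<'E'
from h import *
p=np.load('pics/w1.npy',allow_pickle=True).item()
im=cv2.imread('pics/w1.png');g=im.max(2)
def comps(m,amin,box):
    mm=np.zeros(g.shape,np.uint8);x0,y0,x1,y1=box;mm[y0:y1,x0:x1]=m[y0:y1,x0:x1]
    n,l,st,c=cv2.connectedComponentsWithStats(mm)
    for i in range(1,n):
        if st[i,4]>amin: print(st[i],c[i])
comps(g>120,60,(250,100,312,162)); comps(g>170,60,(250,100,312,162)); comps(g<45,300,(110,150,215,240))
N=onz(p,(281,130),75)
P=onz(p,(160,195),121)
print(N,P,np.linalg.norm((N-P)[:2]),np.degrees(np.arctan2(*(N-P)[1::-1])))
ps=camera_params('scene')
print('scene',onz(ps,(339.2,239),75))
print(proj(ps,N),proj(camera_params('side'),N),proj(ps,P),proj(camera_params('side'),P))
crop('w1',120,0,420,230,2.6,'c3')
E
```

```text
[ 257  104   46   48 1596] [279.52067669 128.67105263]
[ 259  112   43   39 1179] [280.51060221 131.74978796]
[134 172  53  50 383] [159.02610966 194.22454308]
[605.99404232 167.85040201  75.        ] [512.26819429 122.96858001 121.        ] 103.91781625290412 25.588026575616663
scene [611.26506889 169.07036923  75.        ]
[338.56915564 237.48838433] [257.8262085  175.25021688] [320.69879246 200.90142716] [238.30164283 181.94165416]
```

View pics/c3.png

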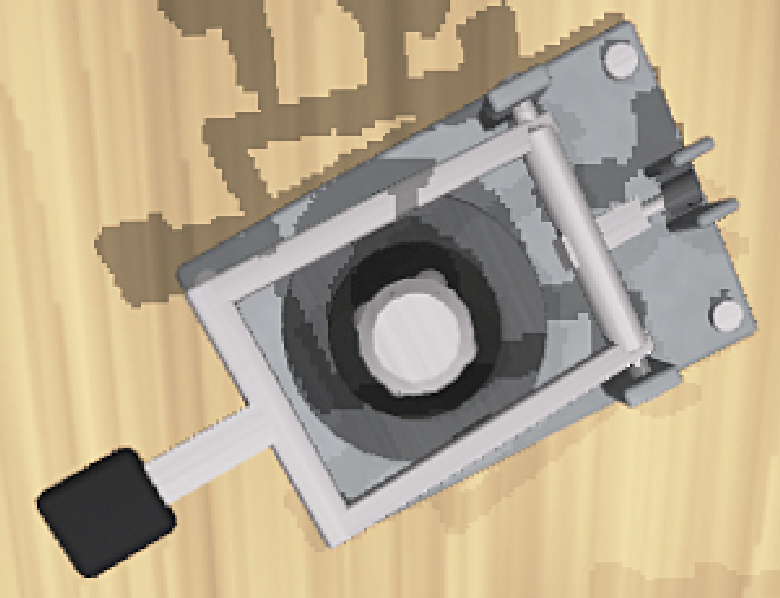

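Request:
send_rows --deltas '[{"offset": [4, -30, 0], "twist": [0, 0, 0]}, {"offset": [4, -30, 10], "twist": [0, 0, 0]}, {"offset": [4, -28, 25], "twist": [0, 0, 0]}, {"offset": [0, 0, 25], "twist": [0, 0, 0]}, {"offset": [0, 0, 20], "twist": [0, 0, 0]}, {"offset": [0, 0, 5], "twist": [0, 0, 0]}, {"offset": [0, 0, 0], "twist": [0, 0, 0]}]' --grip 0

```text
clock: 1.12
tcp_pos: [507.2, 116.3, 135.2]
orientation: [-179.4, 0.4, 89.4]
wrist_force: [0.3, -0.6, 1.0]
grip_width: -0.1
```

```bash
python3 - <<'E'
from h import *
s=state();print(s['clock'],s['tcp_pos'],s['orientation'],s['grip_width'])
snap('wrist','w2')
E
```

```text
1.1167 [507.16555952 116.33838739 135.2200255 ] [-179.35062415    0.41686537   89.42752781] -0.11940990409210397
```

View pics/w2.png

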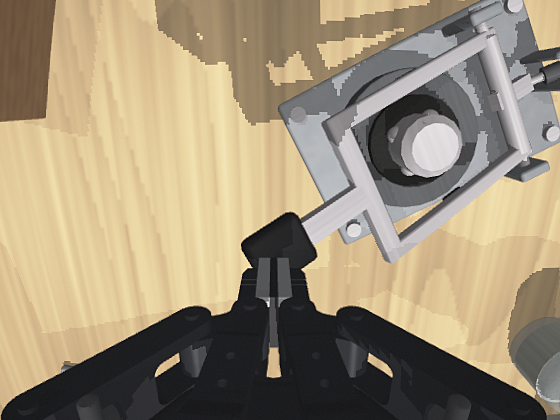

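Request:
send_rows --deltas '[{"offset": [5, 4, 5], "twist": [0, 0, 0]}, {"offset": [0, 0, 8], "twist": [0, 0, 0]}, {"offset": [-1, -1.5, 9], "twist": [0, 0, 0]}, {"offset": [-1, -2, 9], "twist": [0, 0, 0]}, {"offset": [-1, -2, 9], "twist": [0, 0, 0]}, {"offset": [-1, -2, 9], "twist": [0, 0, 0]}, {"offset": [-1, -2, 9], "twist": [0, 0, 0]}, {"offset": [-1, -2, 9], "twist": [0, 0, 0]}]' --grip 0

```text
clock: 1.83
tcp_pos: [510.9, 116.4, 83.8]
orientation: [179.0, 0.1, 89.4]
wrist_force: [-0.8, 0.8, 4.1]
grip_width: -0.2
```

Request:
send_rows --deltas '[{"offset": [-1, -4, 9], "twist": [0, 0, 0]}, {"offset": [-1, -4, 9], "twist": [0, 0, 0]}, {"offset": [-1, -4, 9], "twist": [0, 0, 0]}, {"offset": [0, -2, 8], "twist": [0, 0, 0]}, {"offset": [0, 0, 3], "twist": [0, 0, 0]}]' --grip 0

```text
clock: 2.25
tcp_pos: [499.1, 113.3, 47.6]
orientation: [178.6, 0.0, 89.4]
wrist_force: [-16.1, -3.2, 43.5]
grip_width: 0.2
```

```bash
python3 - <<'E'
from h import *
s=state();print(s['clock'],s['tcp_pos'],s['orientation'],s['wrist_force'])
snap('wrist','w3')
snap('side','s3');crop('s3',220,130,310,225,6,'c4')
E
```

```text
2.25 [499.05079581 113.29784333  47.56282032] [1.78577134e+02 4.05358191e-02 8.93516788e+01] [-16.08194941  -3.23077051  43.49687887]
```

View pics/w3.png

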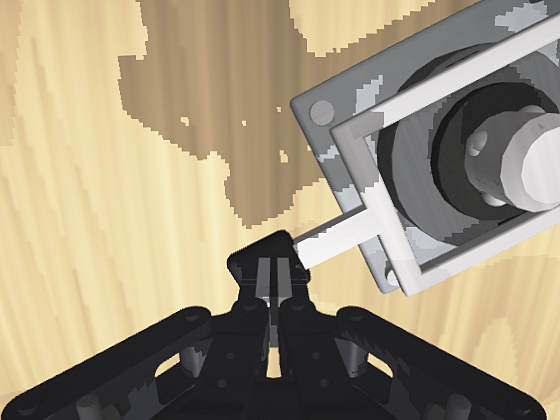

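View pics/c4.png

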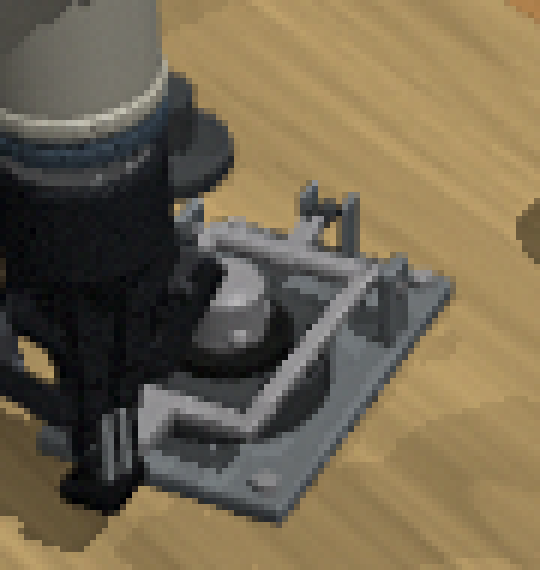

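Request:
send_rows --deltas '[{"offset": [0, 0, -8], "twist": [0, 0, 0]}, {"offset": [0, 0, -30], "twist": [0, 0, 0]}, {"offset": [0, 0, -35], "twist": [0, 0, 0]}, {"offset": [0, 0, -35], "twist": [0, 0, 0]}, {"offset": [0, 0, -35], "twist": [0, 0, 0]}, {"offset": [-10, 0, -30], "twist": [0, 0, 0]}, {"offset": [-30, 0, 0], "twist": [0, 0, 0]}, {"offset": [-35, 0, 0], "twist": [0, 0, 0]}]' --grip 0

```text
clock: 3.02
tcp_pos: [490.6, 41.2, 222.5]
orientation: [179.1, 0.0, 89.9]
wrist_force: [0.0, -0.4, -0.6]
grip_width: -0.1
```

```bash
python3 - <<'E'
from h import *
s=state();print(s['clock'],s['tcp_pos'],s['orientation'],s['wrist_force'],s['joints'])
snap('wrist','w4')
p=np.load('pics/w1.npy',allow_pickle=True).item()
print('jar',onz(camera_params('scene'),(262,291),90))
E
```

```text
3.0167 [490.62034713  41.24363972 222.53139072] [1.79090855e+02 4.86145691e-02 8.98724303e+01] [ 0.02350429 -0.43317851 -0.58615226] [ 8.90348246e-01 -1.23174650e+01  8.82289160e+01 -6.65030368e-02
  1.03180402e+02  1.00185523e+00]
jar [782.86556478 -38.11654597  90.        ]
```

View pics/w4.png

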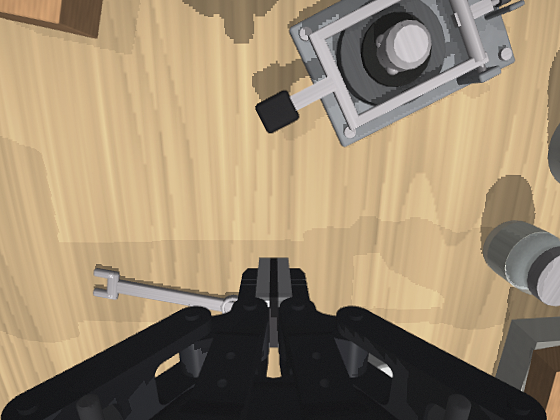

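Request:
send_rows --deltas '[{"offset": [-36, 20, 0], "twist": [0.9, 0, 0]}, {"offset": [-36, 20, 0], "twist": [0, 0, 0]}, {"offset": [-36, 20, 0], "twist": [0, 0, 0]}, {"offset": [-36, 20, 0], "twist": [0, 0, 0]}, {"offset": [-36, 20, 0], "twist": [0, 0, 0]}, {"offset": [-36, 20, 0], "twist": [0, 0, 0]}, {"offset": [-36, 20, 0], "twist": [0, 0, 0]}, {"offset": [-30, 18, 0], "twist": [0, 0, 0]}, {"offset": [0, 0, 0], "twist": [0, 0, -6.5]}, {"offset": [0, 0, 0], "twist": [0, 0, -6.5]}, {"offset": [0, 0, 0], "twist": [0, 0, -6.5]}, {"offset": [0, 0, 0], "twist": [0, 0, -6.5]}, {"offset": [0, 0, 0], "twist": [0, 0, 0]}]' --grip 85

```text
clock: 4.15
tcp_pos: [646.4, -258.1, 202.4]
orientation: [-179.2, -0.7, 116.3]
wrist_force: [-0.6, 0.4, -0.6]
grip_width: 84.8
```

```bash
python3 - <<'E'
from h import *
p=np.load('pics/w4.npy',allow_pickle=True).item()
N=onz(p,(410.5,46),75);P=onz(p,(277,111),48)
print(N,P,np.linalg.norm((N-P)[:2]),np.degrees(np.arctan2(*(N-P)[1::-1])))
s=state();print(s['clock'],s['tcp_pos'],s['orientation'],s['wrist_force'],s['joints'])
snap('wrist','w5')
print(proj(camera_params('wrist'),(635,-202,41)))
E
```

```text
[603.91496091 166.02701269  75.        ] [496.86174634 113.86364387  48.        ] 119.08571617177168 25.97838996503349
4.15 [ 646.3964075  -258.0728769   202.37282335] [-179.16258471   -0.7092171   116.29587481] [-0.55286493  0.41376746 -0.64544484] [-24.46626573  21.43246194  54.78192565  -0.20695382 104.8645058
 -50.81853094]
[292.56510564 134.1341252 ]
```

View pics/w5.png

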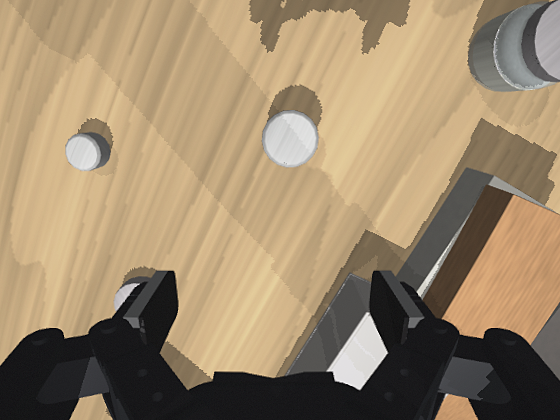

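```bash
cat > cap.py <<'E'
from h import *
import sys
f=sys.argv[1];box=list(map(int,sys.argv[2:6]));z=float(sys.argv[6]);th=int(sys.argv[7])
p=np.load(f'pics/{f}.npy',allow_pickle=True).item();im=cv2.imread(f'pics/{f}.png').astype(int)
m=((im.max(2)>th)&(im.max(2)-im.min(2)<30)).astype(np.uint8);x0,y0,x1,y1=box
mm=np.zeros_like(m);mm[y0:y1,x0:x1]=m[y0:y1,x0:x1]
c=max(cv2.findContours(mm,0,1)[0],key=cv2.contourArea)
pts=np.array([onz(p,q,z)[:2] for q in cv2.convexHull(c)[:,0]],np.float32)
(cx,cy),r=cv2.minEnclosingCircle(pts)
A=np.c_[2*pts,np.ones(len(pts))];s=np.linalg.lstsq(A,(pts**2).sum(1),rcond=None)[0]
print('enc',cx,cy,r,'fit',s[:2],np.sqrt(s[2]+s[:2]@s[:2]),cv2.boundingRect(c))
st=state();T=st['tcp_pos'];from scipy.spatial.transform import Rotation as R
Rm=R.from_euler('xyz',st['orientation'],degrees=True)
print(st['clock'],T,st['orientation'],'tool offset to point at z',z,Rm.inv().apply(np.r_[s[:2],z]-T))
E
python3 cap.py w5 250 95 330 180 41 150; python3 cap.py w5 250 95 330 180 41 185;python3 cap.py w1 250 100 312 162 75 185
```

```text
enc 634.8734130859375 -207.31948852539062 24.946569442749023 fit [ 635.26773976 -207.66600928] 24.519340607031094 (262, 111, 57, 56)
4.2 [ 646.26010926 -257.93196073  202.09880492] [-179.13817464   -0.72877884  115.97708402] tool offset to point at z 41.0 [ 47.94923275  14.56637276 161.52094252]
enc 635.0427856445312 -207.986572265625 23.484098434448242 fit [ 635.31167764 -207.988924  ] 23.053533708400305 (265, 113, 51, 54)
4.2 [ 646.26010926 -257.93196073  202.09880492] [-179.13817464   -0.72877884  115.97708402] tool offset to point at z 41.0 [ 47.63972206  14.46438348 161.51853922]
enc 606.0146484375 165.8029022216797 17.285083770751953 fit [605.68108544 166.05860556] 16.21619691997062 (263, 113, 39, 38)
4.2 [ 646.26010926 -257.93196073  202.09880492] [-179.13817464   -0.72877884  115.97708402] tool offset to point at z 75.0 [397.27971749 151.20449443 129.9030047 ]
```

Request:
send_rows --deltas '[{"offset": [24, 7, 0], "twist": [-0.9, -0.7, 0]}, {"offset": [24, 7.5, 20], "twist": [0, 0, 0]}, {"offset": [0, 0, 35], "twist": [0, 0, 0]}, {"offset": [0, 0, 30], "twist": [0, 0, 0]}, {"offset": [0, 0, 10], "twist": [0, 0, 0]}, {"offset": [0, 0, 0], "twist": [0, 0, 0]}]'

```text
clock: 4.7
tcp_pos: [638.5, -205.5, 103.4]
orientation: [179.8, 0.1, 114.6]
wrist_force: [0.2, -0.3, -0.2]
grip_width: 85.1
```

```bash
python3 - <<'E'
from h import *
s=state();print(s['clock'],s['tcp_pos'],s['orientation'],s['wrist_force'],s['joints'])
snap('wrist','w6')
E
```

```text
4.7 [ 638.53757224 -205.47353693  103.3939721 ] [1.79825508e+02 7.06569851e-02 1.14602679e+02] [ 0.24151252 -0.3174138  -0.1765741 ] [-2.07808658e+01  1.65907063e+01  7.06800218e+01  7.46557630e-02
  9.25564184e+01 -4.53802097e+01]
```

View pics/w6.png

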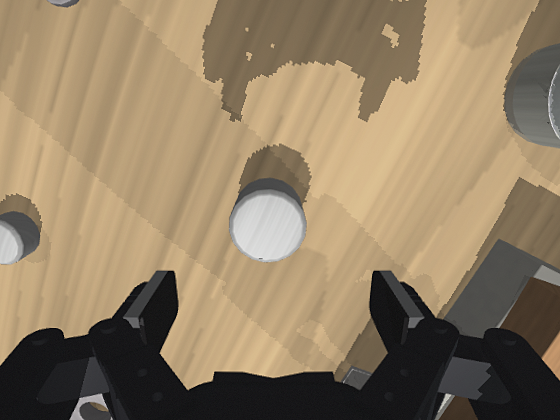

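```bash
python3 cap.py w6 215 160 320 275 41 150; python3 - <<'E'
from h import *
s=state();print(proj(camera_params('wrist'),s['tcp_pos']))
E
```

```text
enc 635.284912109375 -207.56126403808594 24.33849334716797 fit [ 634.95064158 -206.859138  ] 23.599329741595525 (230, 194, 76, 68)
4.75 [ 638.73083644 -205.61221636  104.22071544] [1.79805922e+02 8.12563027e-02 1.14616996e+02] tool offset to point at z 41.0 [ 0.53070836 -4.17015115 63.20626342]
[273.9709169  275.84067044]
```

Request:
send_rows --deltas '[{"offset": [0.5, -4, 20], "twist": [0, 0, 0]}, {"offset": [0, 0, 25], "twist": [0, 0, 0]}, {"offset": [0, 0, 25], "twist": [0, 0, 0]}, {"offset": [0, 0, 20], "twist": [0, 0, 0]}, {"offset": [0, 0, 5], "twist": [0, 0, 0]}, {"offset": [0, 0, 0], "twist": [0, 0, 0]}]'

```text
clock: 5.25
tcp_pos: [642.7, -211.3, 21.8]
orientation: [179.0, 0.9, 114.0]
wrist_force: [-0.2, -0.2, 1.3]
grip_width: 85.0
```

Request:
send_rows --deltas '[{"offset": [5, -4, 4], "twist": [1, 0.9, -2]}, {"offset": [2, -1.5, 5], "twist": [0, 0, 0]}, {"offset": [0, 0, 2], "twist": [0, 0, 0]}, {"offset": [0, 0, 0], "twist": [0, 0, 0]}]'

```text
clock: 5.58
tcp_pos: [638.7, -209.4, 19.0]
orientation: [179.6, 0.5, 115.8]
wrist_force: [0.1, -0.1, 0.1]
grip_width: 84.9
```

Request:
send_rows --deltas '[{"offset": [4, -3, 6], "twist": [0.4, 0.5, 0]}, {"offset": [1, 0, 5], "twist": [0, 0, 0]}, {"offset": [0, 0, 2], "twist": [0, 0, 0]}, {"offset": [0, 0, 0], "twist": [0, 0, 0]}]'

```text
clock: 5.92
tcp_pos: [635.2, -206.8, 8.4]
orientation: [179.8, 0.2, 115.7]
wrist_force: [-0.1, 1.4, 0.9]
grip_width: 84.9
```

```bash
python3 - <<'E'
from h import *
snap('wrist','w7')
E
python3 cap.py w7 200 150 350 330 41 150
```

```text
enc 633.0186157226562 -203.66966247558594 24.412586212158203 fit [ 633.77732487 -204.65417468] 24.040040826924052 (208, 267, 131, 63)
5.9667 [ 635.27099268 -206.74076307    8.54538665] [179.77910524   0.22558998 115.73058442] tool offset to point at z 41.0 [  2.4003521   -0.3145283  -32.46576972]
```

View pics/w7.png

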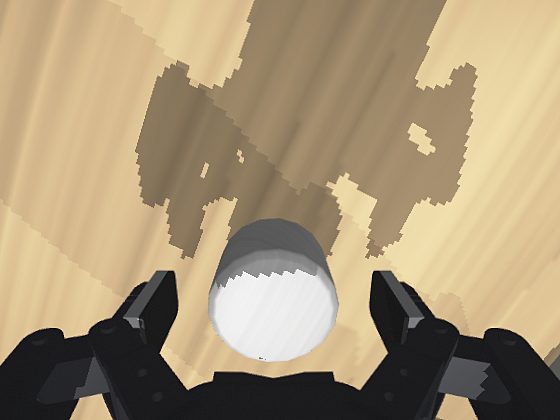

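Request:
send_rows --deltas '[{"offset": [1, 0, 0], "twist": [0, 0, 0]}, {"offset": [0, 0, 0], "twist": [0, 0, 0]}, {"offset": [0, 0, 0], "twist": [0, 0, 0]}, {"offset": [0, 0, 0], "twist": [0, 0, 0]}, {"offset": [0, 0, 0], "twist": [0, 0, 0]}, {"offset": [0, 0, 0], "twist": [0, 0, 0]}]' --grip 40

```text
clock: 6.47
tcp_pos: [635.1, -205.8, 9.2]
orientation: [179.7, 0.3, 115.7]
wrist_force: [1.0, 0.6, -1.3]
grip_width: 50.9
```

```bash
python3 - <<'E'
from h import *
snap('wrist','w8');s=state();print(s['clock'],s['tcp_pos'],s['orientation'],s['wrist_force'],s['grip_width'])
E
```

```text
6.5167 [ 635.03380983 -205.78987331    9.01237632] [179.75545908   0.25122929 115.71630246] [-0.08476864 -0.31047779 -1.61524756] 50.524560993199586
```

View pics/w8.png

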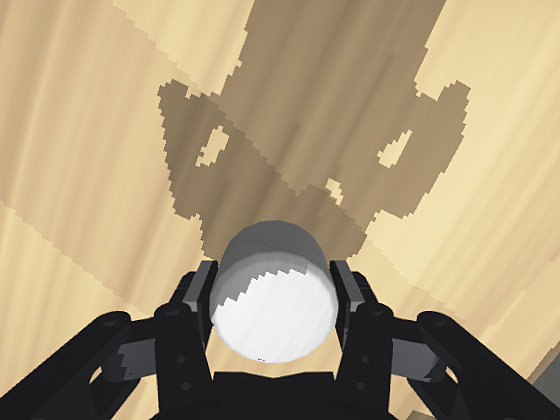

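```bash
python3 - <<'E'
from h import *
crop('w8',190,210,360,380,4.5,'c8')
p=np.load('pics/w8.npy',allow_pickle=True).item()
s=state();from scipy.spatial.transform import Rotation as R
Rm=R.from_euler('xyz',s['orientation'],degrees=True)
for uv in [(273.5,362),(273.5,250),(211,306),(337,306)]:
    print(uv,Rm.inv().apply(onz(p,uv,41)-s['tcp_pos']))
E
```

```text
(273.5, 362) [-22.0078005   -0.19976194 -31.89257431]
(273.5, 250) [ 27.15667631  -0.21403493 -32.10821391]
(211, 306) [  4.24767968 -23.65490457 -32.10780875]
(337, 306) [  4.09775631  23.66838403 -31.90517225]
```

View pics/c8.png

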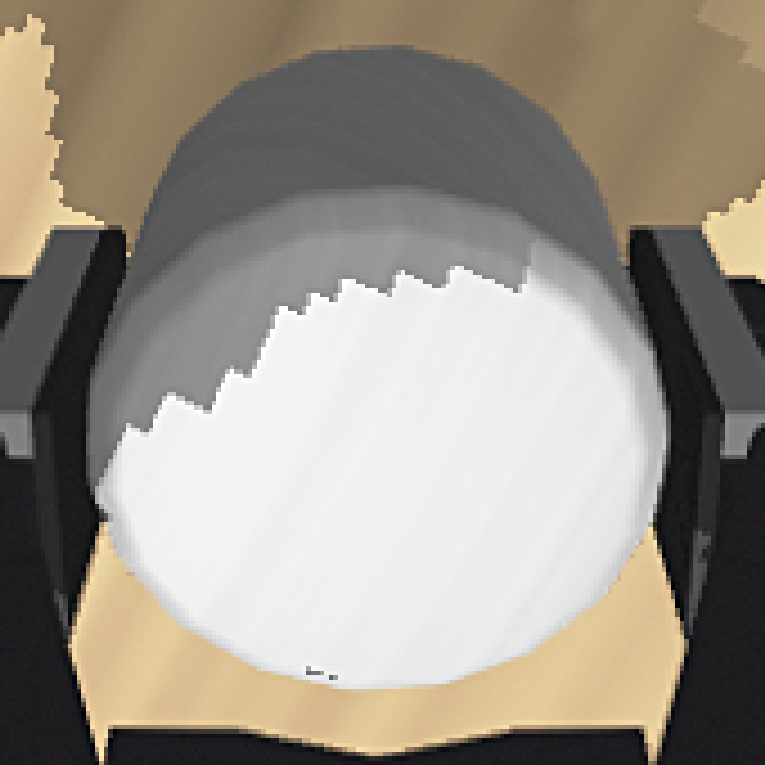

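Request:
send_rows --deltas '[{"offset": [0, 0, -3], "twist": [0, 0, 0]}, {"offset": [0, 0, -20], "twist": [0, 0, 0]}, {"offset": [0, 0, -30], "twist": [0, 0, 0]}, {"offset": [0, 0, -35], "twist": [0, 0, 0]}, {"offset": [0, 0, -35], "twist": [0, 0, 0]}, {"offset": [0, 0, -25], "twist": [0, 0, 0]}, {"offset": [0, 0, 0], "twist": [0, 0, 0]}]' --grip 0

```text
clock: 7.1
tcp_pos: [631.1, -204.4, 157.1]
orientation: [-179.7, -0.3, 115.7]
wrist_force: [0.3, -1.3, 0.3]
grip_width: 50.9
```

Request:
send_rows --deltas '[{"offset": [36, 17, 0], "twist": [0, 0, 0]}, {"offset": [36, 17, 0], "twist": [0, 0, 0]}, {"offset": [36, 17, 0], "twist": [0, 0, 0]}, {"offset": [36, 17, 0], "twist": [0, 0, 0]}, {"offset": [36, 17, 0], "twist": [0, 0, 0]}, {"offset": [36, 17, 0], "twist": [0, 0, 0]}, {"offset": [36, 17, 0], "twist": [0, 0, 0]}, {"offset": [30, 17, 0], "twist": [0, 0, 0]}, {"offset": [0, 0, 0], "twist": [0, 0, 0]}, {"offset": [0, 0, 0], "twist": [0, 0, 0]}]'

```text
clock: 7.93
tcp_pos: [630.4, 119.3, 151.1]
orientation: [-179.5, -0.2, 115.4]
wrist_force: [0.2, -1.0, -1.0]
grip_width: 51.2
```

```bash
python3 - <<'E'
from h import *
s=state();print(s['clock'],s['tcp_pos'],s['orientation'],s['wrist_force'],s['grip_width'],s['joints'])
snap('wrist','w9');snap('scene','sc9');snap('side','sd9')
E
```

```text
7.9333 [630.39437006 119.28356318 151.11908862] [-179.54093717   -0.23197616  115.35287364] [ 0.18858195 -1.00645771 -0.98519857] 51.18988199571902 [ 7.63388667e+00  1.20230406e+01  7.11497830e+01  8.19203935e-02
  9.73350558e+01 -1.77098175e+01]
```

View pics/w9.png

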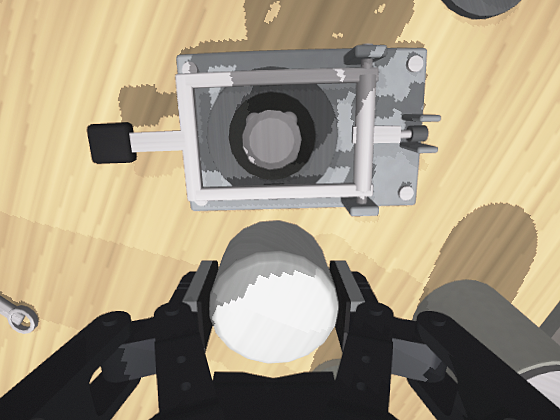

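```bash
python3 - <<'E'
from h import *
crop('w9',220,85,330,190,7,'c9')
E
```

```text
(no output)
```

View pics/c9.png

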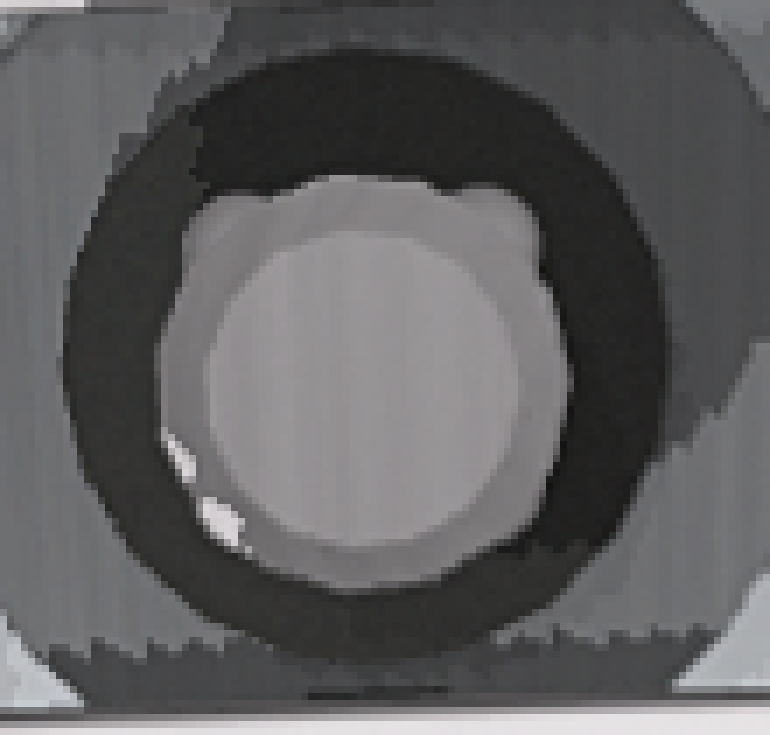

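```bash
python3 - <<'E'
from h import *
from scipy.spatial.transform import Rotation as R
p=np.load('pics/w9.npy',allow_pickle=True).item()
s=state();Rm=R.from_euler('xyz',s['orientation'],degrees=True)
for uv,z in [((271.9,140.4),75),((272,135.9),45),((249.6,140.4),75),((294.3,140.4),75),((229,135.9),45),((315,135.9),45)]:
    X=onz(p,uv,z);print(uv,z,X,Rm.inv().apply(X-s['tcp_pos']))
# held cap bottom/top rows at top-plane: rim 9 below TCP, top 32 above
for n in ('scene','side'):
    q=camera_params(n)
    print(n,proj(q,s['tcp_pos']+Rm.apply([0,0,-32])),proj(q,(605,166.5,75)))
crop('sc9',285,165,395,275,6,'c10');crop('sd9',220,90,320,220,5,'c11')
E
```

```text
(271.9, 140.4) 75 [604.95641143 168.82782187  75.        ] [57.67854429 -0.64184499 76.70636061]
(272, 135.9) 45 [604.43764549 169.27956287  45.        ] [ 58.19070919  -0.68573307 106.70984289]
(249.6, 140.4) 75 [592.09924184 162.74370137  75.        ] [ 57.63746999 -14.86539638  76.81695469]
(294.3, 140.4) 75 [617.84416042 174.95906764  75.        ] [57.74927312 13.62941839 76.59551092]
(229, 135.9) 45 [576.26615908 155.98930328  45.        ] [ 58.13757137 -31.83380038 106.95217606]
(315, 135.9) 45 [632.49269708 182.6602917   45.        ] [ 58.37523204  30.39541154 106.46854437]
scene [323.2031767  218.50782334] [338.040704   237.21020709]
side [275.76497047 147.35167713] [257.82150153 175.60133186]
```

View pics/c10.png

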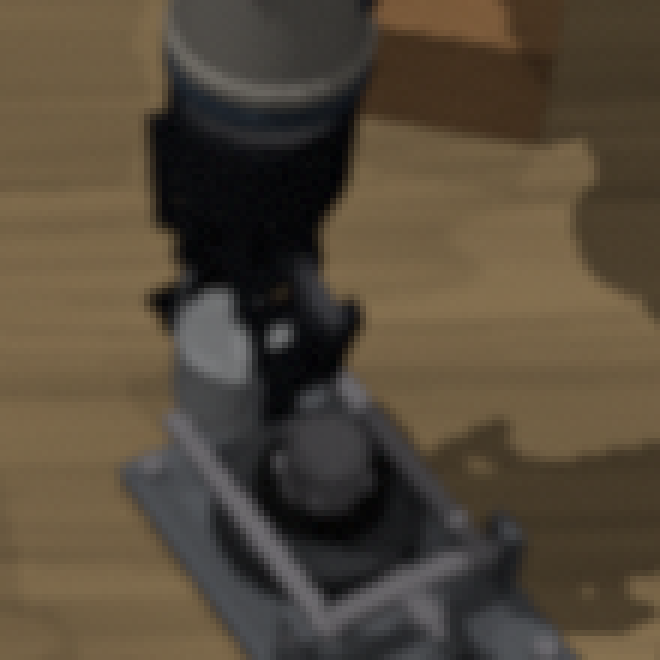

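View pics/c11.png

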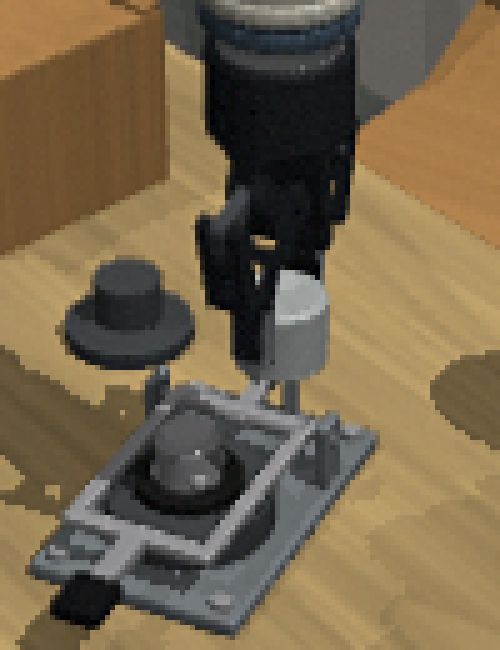

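Request:
send_rows --deltas '[{"offset": [29, 0, 0], "twist": [-0.5, -0.2, 0]}, {"offset": [28, -0.7, 5], "twist": [0, 0, 0]}, {"offset": [0, 0, 20], "twist": [0, 0, 0]}, {"offset": [0, 0, 20], "twist": [0, 0, 0]}, {"offset": [0, 0, 0], "twist": [0, 0, 0]}, {"offset": [0, 0, 0], "twist": [0, 0, 0]}]'

```text
clock: 8.58
tcp_pos: [608.0, 159.1, 106.8]
orientation: [179.8, 0.2, 114.3]
wrist_force: [0.2, 0.2, -0.2]
grip_width: 50.8
```

```bash
python3 - <<'E'
from h import *
s=state();print(s['clock'],s['tcp_pos'],s['orientation'],s['wrist_force'],s['grip_width'],s['joints'])
snap('wrist','w10');snap('scene','sc10');snap('side','sd10')
crop('sc10',285,165,395,275,6,'c12');crop('sd10',210,90,310,220,5,'c13')
E
```

```text
8.5833 [607.96583923 159.10826752 106.77600889] [1.79764203e+02 1.77519542e-01 1.14284582e+02] [ 0.21001359  0.21074179 -0.21203219] 50.76566863818129 [ 11.63038447   9.94260129  77.99444006  -0.12161046  91.7939958
 -12.65865493]
```

View pics/c12.png

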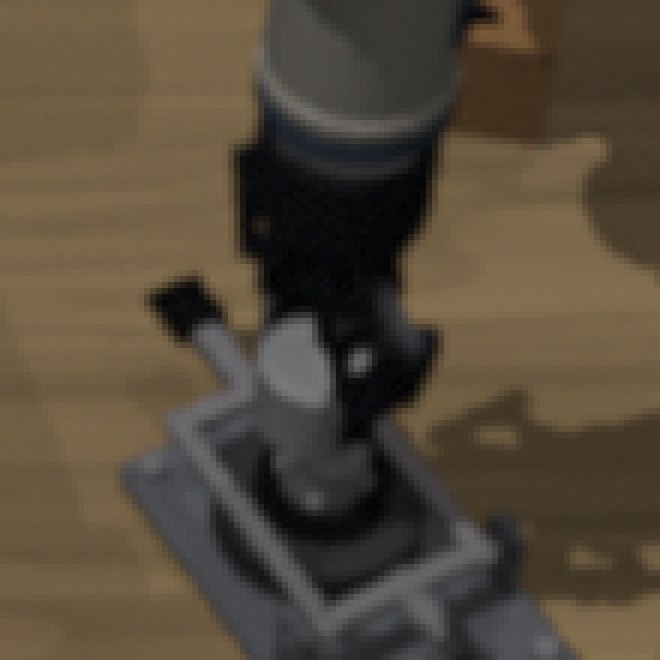

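View pics/c13.png

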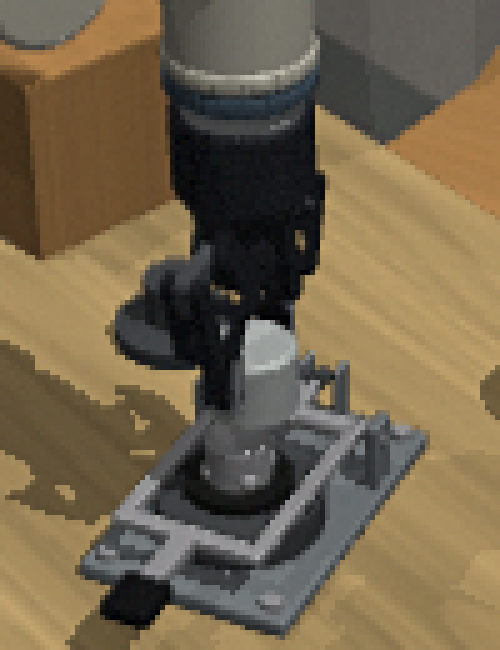

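View pics/w10.png

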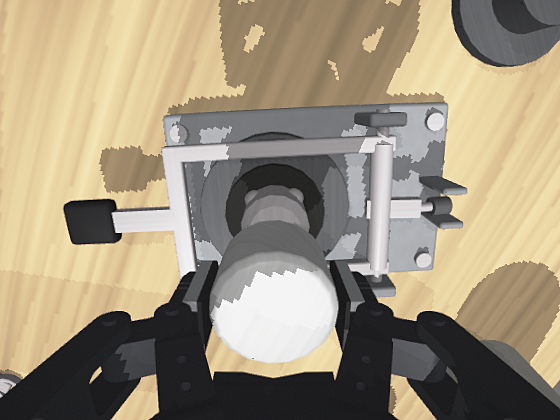

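```bash
python3 - <<'E'
from h import *
s=state();t=s['tcp_pos']
for n in ('scene','side'):
    q=camera_params(n)
    for nm,X in [('tcp',t),('n166',(605,166.5,45)),('n169',(605,169,45)),('n166 x607',(607,166.5,45)),('captop',t+[0,0,32])]: print(n,nm,proj(q,X))
    o=np.array(q['pose'])[:3,0]; 
    print('cap edges', proj(q,t+o*26),proj(q,t-o*26), 'seal edges',proj(q,np.array((605,168,45))-o*32),proj(q,np.array((605,168,45))+o*32))
E
```

```text
scene tcp [336.67954349 230.57097223]
scene n166 [337.06368609 244.00336239]
scene n169 [337.96272925 243.9896338 ]
scene n166 x607 [337.13010317 244.57465211]
scene captop [337.74627532 222.76900427]
cap edges [346.3737375  230.55039377] [326.95773585 230.58862991] seal edges [326.08523261 244.02996801] [349.08165469 243.95346781]
side tcp [259.98173949 166.71090955]
side n166 [258.11380116 184.13272273]
side n169 [257.59972008 183.71576049]
side n166 x607 [258.68152588 183.87325546]
side captop [259.68912801 157.03309678]
cap edges [269.39531255 166.71028235] [250.56879771 166.7122026 ] seal edges [246.58913429 183.88351384] [269.02233516 183.88192068]
```

Request:
send_rows --deltas '[{"offset": [6, 1, 0], "twist": [0.2, 0.2, -1.4]}, {"offset": [4, 0.6, 0], "twist": [0, 0, 0]}, {"offset": [0, 0, 0], "twist": [0, 0, 0]}]'

```text
clock: 8.98
tcp_pos: [607.3, 169.1, 111.0]
orientation: [179.6, 0.0, 115.7]
wrist_force: [0.1, 0.1, -1.2]
grip_width: 50.8
```

Request:
send_rows --deltas '[{"offset": [0.5, -2, 6], "twist": [0.4, 0, 0]}, {"offset": [0, 0, 6], "twist": [0, 0, 0]}, {"offset": [0, 0, 5], "twist": [0, 0, 0]}, {"offset": [0, 0, 0], "twist": [0, 0, 0]}]'

```text
clock: 9.32
tcp_pos: [605.7, 169.4, 94.0]
orientation: [179.9, 0.1, 115.8]
wrist_force: [-2.0, -0.5, -1.7]
grip_width: 51.0
```

```bash
python3 - <<'E'
from h import *
s=state();print(s['clock'],s['tcp_pos'],s['orientation'],s['wrist_force'],s['grip_width'])
snap('scene','sc11');snap('side','sd11')
a=cv2.resize(cv2.imread('pics/sc11.png')[190:270,305:375],None,fx=7,fy=7,interpolation=0)
b=cv2.resize(cv2.imread('pics/sd11.png')[135:215,225:295],None,fx=7,fy=7,interpolation=0)
cv2.imwrite('pics/c14.png',cv2.resize(np.hstack([a,b]),(794,454),interpolation=0))
E
```

```text
9.3167 [605.74562199 169.42623769  93.99601003] [1.79933224e+02 6.66018053e-02 1.15782341e+02] [-2.026923   -0.45463327 -1.7257245 ] 51.0112621629849
```

View pics/c14.png

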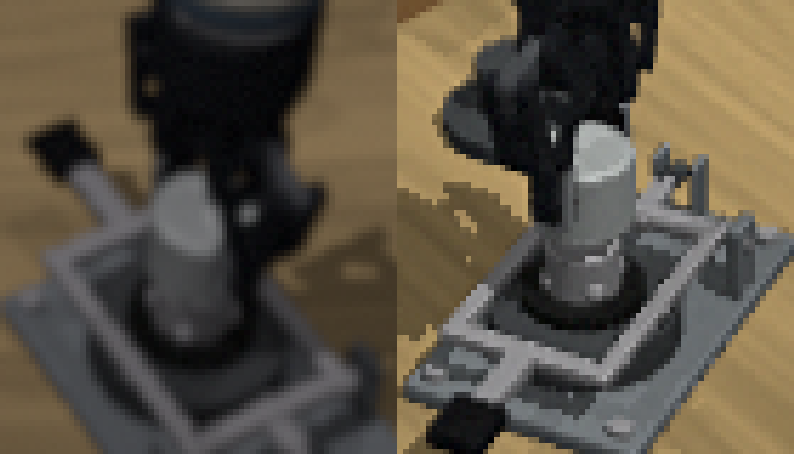

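Request:
send_rows --deltas '[{"offset": [0, 0, 5], "twist": [0, 0, 0]}, {"offset": [0, 0, 5], "twist": [0, 0, 0]}, {"offset": [0, 0, 4], "twist": [0, 0, 0]}, {"offset": [0, 0, 0], "twist": [0, 0, 0]}]'

```text
clock: 9.75
tcp_pos: [606.3, 169.3, 79.9]
orientation: [179.8, 0.1, 115.8]
wrist_force: [0.5, 0.3, -2.2]
grip_width: 50.8
```

Request:
send_rows --deltas '[{"offset": [0, 0, 3], "twist": [0.2, 0, 0]}, {"offset": [0, 0, 3], "twist": [0, 0, 0]}, {"offset": [0, 0, 0], "twist": [0, 0, 0]}]'

```text
clock: 10.0
tcp_pos: [605.8, 169.6, 75.1]
orientation: [-179.9, 0.0, 115.8]
wrist_force: [0.0, 0.6, -1.6]
grip_width: 51.1
```

Request:
send_rows --deltas '[{"offset": [0, 0, 4], "twist": [0, 0, 0]}, {"offset": [0, 0, 4], "twist": [0, 0, 0]}, {"offset": [0, 0, 0], "twist": [0, 0, 0]}]'

```text
clock: 10.25
tcp_pos: [605.7, 169.6, 66.3]
orientation: [-179.9, 0.0, 115.8]
wrist_force: [0.7, -0.4, -0.3]
grip_width: 50.9
```

Request:
send_rows --deltas '[{"offset": [0, 0, 4], "twist": [0, 0, 0]}, {"offset": [0, 0, 4], "twist": [0, 0, 0]}, {"offset": [0, 0, 4], "twist": [0, 0, 0]}]'

```text
clock: 10.5
tcp_pos: [605.9, 169.9, 59.3]
orientation: [180.0, 0.1, 115.8]
wrist_force: [-7.8, -0.2, 5.1]
grip_width: 50.3
```

Request:
send_rows --deltas '[{"offset": [0, 0, 4], "twist": [0, 0, 0]}, {"offset": [0, 0, 4], "twist": [0, 0, 0]}]'

```text
clock: 10.67
tcp_pos: [605.3, 169.9, 52.0]
orientation: [-180.0, 0.0, 115.8]
wrist_force: [-3.5, 0.7, 5.1]
grip_width: 50.8
```

Request:
send_rows --deltas '[{"offset": [0, 0, 4], "twist": [0, 0, 0]}, {"offset": [0, 0, 4], "twist": [0, 0, 0]}]'

```text
clock: 10.83
tcp_pos: [605.4, 169.9, 48.8]
orientation: [179.9, 0.1, 115.8]
wrist_force: [-18.8, -4.7, 33.5]
grip_width: 50.9
```

Request:
send_rows --deltas '[{"offset": [0.6, -1.2, 3], "twist": [0, 0, 0]}, {"offset": [0.6, -1.2, 3], "twist": [0, 0, 0]}]'

```text
clock: 11.0
tcp_pos: [605.3, 169.8, 49.3]
orientation: [179.5, 0.3, 115.8]
wrist_force: [-3.5, -0.9, 10.9]
grip_width: 50.6
```

```bash
python3 - <<'E'
from h import *
s=state();print(s['clock'],s['tcp_pos'],s['orientation'],s['wrist_force'],s['grip_width'])
snap('wrist','w12')
s=state();print(s['clock'],s['tcp_pos'],s['wrist_force'])
snap('side','sd12');snap('scene','sc12')
s=state();print(s['clock'],s['tcp_pos'],s['wrist_force'])
a=cv2.resize(cv2.imread('pics/sc12.png')[190:270,305:375],None,fx=7,fy=7,interpolation=0)
b=cv2.resize(cv2.imread('pics/sd12.png')[135:215,225:295],None,fx=7,fy=7,interpolation=0)
cv2.imwrite('pics/c15.png',cv2.resize(np.hstack([a,b]),(794,454),interpolation=0))
E
```

```text
11.0 [605.26922017 169.83351421  49.27770869] [179.45259705   0.25473836 115.78312233] [-3.48193659 -0.94995898 10.88544663] 50.60500981455123
11.05 [605.24995407 169.84507492  49.27216456] [-3.59234938 -1.08005273 10.85314303]
11.15 [605.26236601 169.84286972  49.16129749] [-4.34140283 -0.76985525 12.21399391]
```

View pics/c15.png

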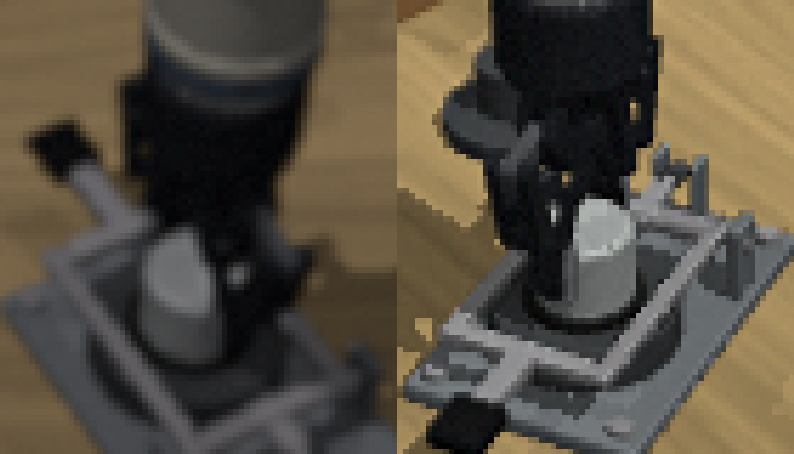

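View pics/w12.png

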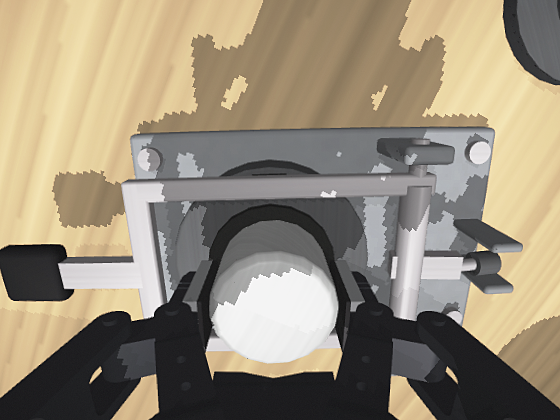

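View pics/sc12.png

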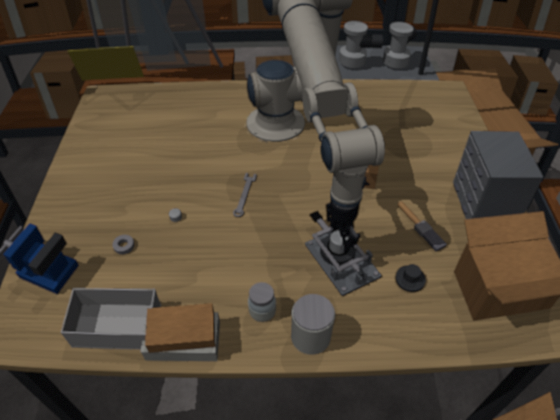

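Request:
send_rows --deltas '[{"offset": [0.3, -0.7, 4], "twist": [0.4, 0.2, 0]}, {"offset": [0.3, -0.7, 4], "twist": [0, 0, 0]}]'

```text
clock: 11.32
tcp_pos: [605.3, 169.9, 48.9]
orientation: [179.5, 0.2, 115.8]
wrist_force: [-10.8, -2.6, 20.6]
grip_width: 50.9
```

```bash
python3 - <<'E'
from h import *
for i in range(4):
    s=state();print(s['clock'],s['tcp_pos'],s['orientation'],s['wrist_force'],s['grip_width']); snap('side','sd13')
E
```

```text
11.3167 [605.34867657 169.85196416  48.86050743] [1.79529329e+02 1.58924237e-01 1.15779665e+02] [-10.77819562  -2.59798531  20.58606025] 50.885633951684056
11.3667 [605.34172069 169.85350843  48.89314768] [1.79504958e+02 1.75878960e-01 1.15783692e+02] [-8.56424088 -2.11959401 17.49507069] 51.06705715273676
11.4167 [605.34928175 169.87947016  48.9228773 ] [1.79502871e+02 1.75162824e-01 1.15786128e+02] [-7.99666645 -1.70736696 18.02901102] 50.899805400613815
11.4667 [605.31931581 169.86180792  48.90702267] [1.79508703e+02 1.75831079e-01 1.15784147e+02] [-9.00249324 -1.42685235 18.32674903] 51.14003276827849
```

Request:
send_rows --deltas '[{"offset": [0.3, -0.8, 5.5], "twist": [0.4, 0.2, 0]}]'

```text
clock: 11.6
tcp_pos: [605.3, 169.9, 48.8]
orientation: [179.7, 0.0, 115.8]
wrist_force: [-13.2, -3.7, 29.6]
grip_width: 50.6
```

```bash
python3 - <<'E'
from h import *
for i in range(5):
    s=state();print(s['clock'],s['tcp_pos'],s['orientation'],s['wrist_force'],s['grip_width']); snap('side' if i<3 else 'wrist','f%d'%i)
crop('f2',225,135,295,215,7,'c16')
E
```

```text
11.6 [605.34042749 169.89685439  48.76609062] [1.79699939e+02 4.68384955e-02 1.15792455e+02] [-13.20391933  -3.65741179  29.56845627] 50.56608715314293
11.65 [605.35155035 169.9098973   48.81039496] [1.79716337e+02 2.92976156e-02 1.15788850e+02] [-12.51330359  -2.11594678  23.70847276] 50.845747724665465
11.7 [605.34751889 169.90748285  48.8119265 ] [1.79709178e+02 3.59460184e-02 1.15785878e+02] [-11.73819611  -2.71574175  24.21962556] 50.81218738679991
11.75 [605.34337997 169.92466859  48.8228108 ] [1.79703196e+02 3.87976677e-02 1.15786987e+02] [-11.66140383  -2.62838597  24.32612967] 50.67865321933329
11.8 [605.37927103 169.90490137  48.8343566 ] [1.79697144e+02 4.32985210e-02 1.15787098e+02] [-12.0541353   -1.68776064  23.87162651] 51.08813707441497
```

View pics/c16.png

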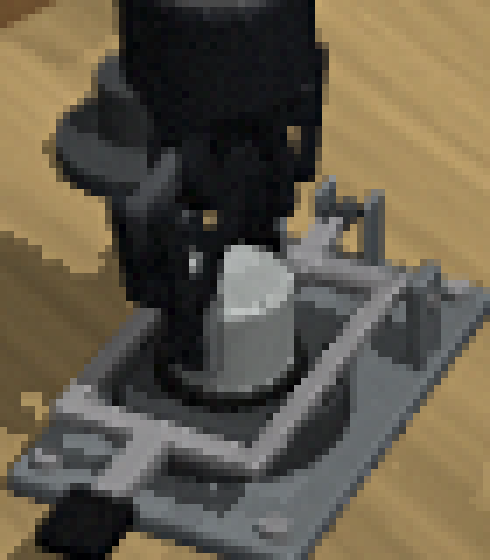

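```bash
python3 -c "
from rig import *
print(finish_job())"
```

```text
the job is handed in; nothing more can be done
None
```

I pushed the clamp pad down until it snapped over, then gripped the larger cap, set it over the nose and pressed it past the click. I handed the job in at 11.8 s, with the cap still gripped and pressed down.

Last checks:
- **Cap height:** the tool tip stood at 48.8 mm. It was about 9 mm above the rim when I took the cap, so the rim is at about 39.8 mm against the 40 mm collar. This is worked out from the arm's position; the joint itself gives no reading.
- **Push:** a steady 24 N downward, above the 13 N the rubber ring needs. Pressing harder no longer lowered the cap, going from 18 N at 48.9 mm to 33 N at 48.8 mm. The cap was tilted about 0.3°.
- **Clamp:** it stayed down after I lifted off the pad and is still flat in the last side picture.
- **Bench:** the other things look untouched in the scene picture; I checked this only by eye.

Two things were not ideal:
- **Clamp push:** the fingertips, not the gripper's body, reached about 43 N on the clamp pad for a moment as it bottomed out.
- **Sideways push:** about 12 N of sideways force remains along −x at the end.

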